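Brake the disc grinder, then hold its guard half open

TASK

The disc of the small bench grinder is to be inspected. With the yellow guard still shut, first press the red brake pedal right down to its stop for a moment and let it come fully back up; then take the guard by its black handle bar, raise it to 45 degrees and hold it still there with the gripper: it springs shut if let go, so finish while still holding it. Leave the other things on the bench where they are.

Things in the scene. Friction and masses are not known exactly. Their poses are not given: they have to be found in the camera images.
- grinder: bench disc grinder at the right, fixed to the bench: grey base 200 (along its x) x 150 (along its y) x 18 mm, with a flap disc under a yellow hood with a clear window. Origin at the centre of the base's underside, at bench height; x points from its front (the handle side, towards the robot) to its back (the hinge side), y along the hinge axis, z up. It stands anywhere within some 5 cm and is turned about z
- guard (a joint): angle of the guard hood: 0 shut, grows as the front is raised, stop at 1.35 rad; 45 degrees is 0.785. It turns about the grinder's +y axis through guard_hinge. A spring and its weight always push it shut: about 2 to 4 N at the handle bar
- guard_hinge (a point): middle of the guard's hinge axis, 90 mm behind the grinder's origin (along its x) and 90 mm above the bench; its axes turn with the guard and equal the grinder's when shut
- guard_handle (a point): middle of the guard's black round handle bar, 12 mm thick, 76 mm free between its arms, parallel to the hinge; it moves with the guard and can turn between fingers. 205 mm in front of guard_hinge and 40 mm above it in the guard's axes: shut, 115 mm in front of the grinder's origin, 130 mm above the bench, free all round (32 mm over the hood)
- pedal_unit: brake pedal unit at the left, fixed to the bench: dark base plate 170 (along its x) x 76 x 10 mm carrying a red hinged pedal. Origin at the centre of its underside, at bench height; x points from the pedal's free end (towards the robot) to its hinge, z up. It stands anywhere within some cm and is turned about z
- pedal (a joint): angle of the red pedal: 0 at rest (up, sloping 0.30 rad), grows as its free end is pressed down, stop at 0.30 rad (pedal level). A spring returns it: about 2 N on the pad starts it, about 7 N brings it to the stop
- pedal_pad (a point): where to press: middle of the black ribbed rubber pad (78x46 mm) on top of the red pedal, 100 mm from the hinge along the pedal and 12 mm above it; at rest 73 mm above the bench, 44 mm above the bench when down at the stop. It moves with the pedal
- pedal_hinge (a point): middle of the pedal's hinge axis, 65 mm from the unit's origin along its x and 32 mm above the bench
- grease_tin: round green grease tin with a grey lid, 96 mm across, 66 mm tall, standing at the far left; bystander, leave it alone; origin at the centre of its underside
- dark_nut: dark hex nut lying at the left, 44x38x20 mm; bystander, leave it alone; origin at the centre of its underside
- hex_bolt: hex bolt lying at the near right, 88x35x31 mm; bystander, leave it alone; origin at the centre of its underside
- steel_nut: bright hex nut lying at the left, 36x32x16 mm; bystander, leave it alone; origin at the centre of its underside
- square_tube: piece of square steel tube lying at the left, 75x32x32 mm; bystander, leave it alone; origin at the centre of its underside

How it is judged:
By the outcome, as a careful person would: the job done as asked, in the order asked, and still so for the second after the job is handed in, while the arm keeps its last pose, push and grip.
It also fails if it takes over 45 s, if anything falls off the work surface, if the arm or the gripper's body presses on something with over 40 N, if the wrist force passes 120 N, or if a joint passes its speed limit or range.

ROBOT

A 6-joint arm with a two-finger parallel gripper is mounted at the origin on a cart in front of the work surface, level with it; the furniture and walls round the work are solid. World frame = base frame: x ahead of the robot, y to its left, z up, the work surface at z = 0. Lengths are in m, angles in rad, forces in N, time in s.
With the tool pointing down it reaches from about 0.35 to 0.85 m from the base axis. Payload 8.1 kg.
Tool frame: the origin (TCP) lies at the very end of the fingers, on their centre line; the grasp point (between the pads) lies robot.grip_point_offset behind it (robot.grip_point_offset is the distance from the TCP to the grasp point, in m); z points along the fingers, y is the line along which they close (so a half turn about z gives the same grasp; the last joint's range is limited). The gripper opens to 93 mm and grips with 3 to 60 N. Pads are 15 mm wide; open, the fingers measure 128 mm over their backs; the gripper's body (75 mm by 188 mm) begins 65 mm behind the grasp point.
Start: joints at [-1.304, 0.13, 1.488, -0, 1.523, -0.085], TCP at [0.207, -0.563, 0.219] pointing down, gripper open.
Joint ranges: [-2.96, 2.96], [-0.89, 2.26], [0.02, 2.5], [-1.34, 4.48], [0, 2.73], [-2.66, 2.66]. Speed limits (rad/s): [2.39, 2.39, 2.79, 3.14, 3.14, 3.14].

INTERFACE

Orientations are given as a rotation vector (axis times angle).
In Python, from plant import robot, eyes gives the robot as it stands. The module is installed in compiled form; this text tells all that it offers.
- The arm moves only by the tool apply_moves, never from a script. Its argument "steps" is one flat list of numbers, 7 for each row, row after row: the shift along the tool's x, y, z in units of 30 mm (1.0 is 30 mm), then the turn, a rotation vector about the tool's x, y, z in units of 6 degrees (1.0 is 6 degrees), then the opening in per cent of the stroke, from 0 (shut) to 100 (fully open). In form: [dx, dy, dz, ax, ay, az, fingers, dx, dy, dz, ax, ay, az, fingers, ...]. A call has 1 to 12 rows; each row shifts and turns the commanded pose from where the row before left it, along the tool's axes as they then stand; what a row does not reach is not made up. A row lasts 1/12 s, in which the tool goes at most 41.7 mm and 7.16 degrees, less where a joint would pass 70% of its speed; a pose out of reach is approached as far as the arm can. A call is refused whole if a number of a shift passes 1 or a number of a turn 1, either way. A call with a gripper value outside its range is refused whole. The fingers move at their own pace and stop on an object; "grip_force" is the grip in N (left out, the last holds). Time passes only in rows, so rows that do not move let the fingers close. It gives the time, the measured TCP pose, the force, the opening and the grip force at its end, in the units of the state.
- robot.read_state(): the state, without advancing time (a new reading comes with each control period).
- eyes.read_camera(name): name is "scene" or "top" or "wrist"; returns the picture (480x640x3 uint8, red, green, blue); there is no depth.
- eyes.calibration(name): a dict with "K" (3x3 intrinsics, pixels), "R" (3x3) and "t" (3): a world point X has camera coordinates R X + t. Camera axes: x right, y down, z forward; pixel columns grow to the right and rows downward; lengths in m; the calibration is good to about 2 mm. The wrist camera is an equidistant fisheye: a pixel r from the principal point sees the ray r / f radians off the axis. A picture is of the moment at which its call begins: read the wrist's pose just before it. calibration takes no time and is no camera call; for the wrist camera it gives the pose at the moment of the call.
- robot.close_job(): hands the job in; it is judged then, once.
Trained networks look in the newest picture that a camera, given by its name, has taken for a name from the list of things; names that differ only in an ending like _2 or _b are one class to them, and where a whole thing is asked for, a point or a joint stands for the part that bears it (a point fixed in the world has none). Each returns a list of dicts, best first, with "conf" (0 to 1); they miss things now and then, are a little off and sometimes report something else, mostly with a low value. They report only what shows in the picture. A call takes as long as a camera call.
- eyes.search_frame(camera, thing): "rect" ([left, top, width, height] in pixels, round what is visible of it).
- eyes.place_of(camera, thing): "xy" ([column, row] in pixels: a listed point, or the origin of a listed thing).
The state is a dict: "t": time; "q": joint angles; "dq": joint speeds; "joint_torque": joint torques, N m; "tool_pos": TCP position; "orientation": TCP orientation; "force": force on the tool from outside, world axes, zero at the start; "wrist_torque": the same for the moment, N m; "opening": finger opening in m; "gripper_force": force on a finger pad.
Only numpy, scipy, OpenCV 4.12 (cv2) and the standard library are available. Lean on these libraries where they do the work, as an engineer would, in place of code of your own. Each camera call takes 0.05 s, during which the arm holds its last target. There are 200 camera calls.

## Working session

There is one attempt and no reset: what is moved stays moved. The work goes in short steps, Python scripts to look and compute and a tool call to move; the robot and the scene stay as the last step left them, time stands still between calls to the robot, and variables do not carry over. Pictures are saved under pics/ and viewed, at most 10 in all, crops included, and the job is handed in when it is done.

Besides the shell and the picture viewer there is one more tool, called after "Request:" as name(argument=value, ...) on one line, values as JSON. apply_moves: Moves the arm, as the interface text tells. Its arguments: {"type":"object","properties":{"steps":{"type":"array"},"grip_force":{"type":"number"}},"required":["steps"]}

```bash
mkdir -p pics; cat > h.py <<'E'
import numpy as np, cv2
from plant import robot, eyes
from scipy.spatial.transform import Rotation as Ro
def snap(c,f=None):
    im=eyes.read_camera(c)
    if f: cv2.imwrite('pics/'+f,im[:,:,::-1])
    return im
def plane(c,uv,z):
    k=eyes.calibration(c);K,R,t=[np.array(k[i]) for i in('K','R','t')]
    d=R.T@np.linalg.inv(K)@np.array([uv[0],uv[1],1.]);o=-R.T@t
    return o+d*(z-o[2])/d[2]
def proj(c,X):
    k=eyes.calibration(c);K,R,t=[np.array(k[i]) for i in('K','R','t')]
    p=K@(R@np.array(X)+t);return p[:2]/p[2]
E
python3 - <<'E'
from h import *
Z={'grinder':0,'guard_hinge':.09,'guard_handle':.13,'pedal_unit':0,'pedal_pad':.073,'pedal_hinge':.032,'grease_tin':0,'dark_nut':0,'hex_bolt':0,'steel_nut':0,'square_tube':0}
for c in('top','scene'):
    snap(c,c+'0.png')
    for n,z in Z.items():
        for r in eyes.place_of(c,n)[:1]: print(c,n,np.round(r['xy'],1),round(r['conf'],2),plane(c,r['xy'],z).round(4))
s=robot.read_state();print(s['t'],s['tool_pos'],s['orientation'],s['opening'],robot.grip_point_offset)
E
```

```text
top grinder [419.6 226.5] 0.57 [ 0.4947 -0.3429  0.    ]
top guard_hinge [438.9 194.1] 0.66 [ 0.5733 -0.3775  0.09  ]
top guard_handle [416.9 267.4] 0.85 [ 0.3837 -0.3095  0.13  ]
top pedal_unit [219.1 227.7] 0.94 [0.4941 0.2061 0.    ]
top pedal_pad [216.4 234. ] 0.79 [0.4731 0.2023 0.073 ]
top pedal_hinge [215.6 203.5] 0.92 [0.5573 0.2111 0.032 ]
top grease_tin [206.  156.6] 0.72 [0.6904 0.2431 0.    ]
top dark_nut [174.8 191.9] 0.61 [0.593  0.3278 0.    ]
top hex_bolt [171.9 189. ] 0.64 [0.601  0.3358 0.    ]
top steel_nut [221.3 225.2] 0.75 [0.5009 0.2001 0.    ]
scene grinder [395.3 224.4] 0.75 [ 0.4874 -0.337   0.    ]
scene guard_hinge [375.6 184.1] 0.66 [ 0.5694 -0.3611  0.09  ]
scene guard_handle [429.4 193. ] 0.83 [ 0.3869 -0.3186  0.13  ]
scene pedal_unit [261.7 328. ] 0.83 [0.4884 0.2009 0.    ]
scene pedal_pad [266.6 302.3] 0.6 [0.47   0.1987 0.073 ]
scene pedal_hinge [238.4 301.9] 0.9 [0.5579 0.1941 0.032 ]
scene grease_tin [179.  304.2] 0.93 [0.6911 0.2485 0.    ]
scene dark_nut [175.3 339.8] 0.66 [0.605  0.3304 0.    ]
scene steel_nut [259.8 370.2] 0.7 [0.4089 0.2927 0.    ]
scene square_tube [397.3 222.6] 0.63 [ 0.4881 -0.3489  0.    ]
1.2 [ 0.20677163 -0.56325065  0.21865872] [ 3.09310828e+00  5.49744123e-01 -1.64277778e-05] 0.09299596003981746 0.0188
```

View pics/top0.png

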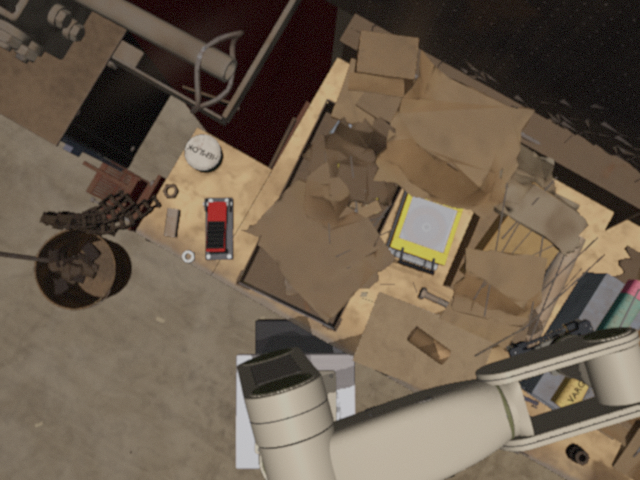

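View pics/scene0.png

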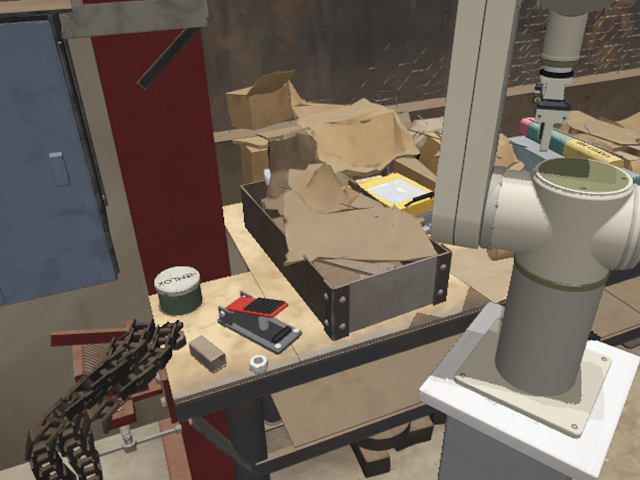

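The top view shows the pedal (black pad near 216,236), the grinder's yellow hood near (427,228) and its handle bar near (414,266). A tall box of cardboard stands between them. I'll zoom in on both for the yaw.

```bash
python3 - <<'E'
import cv2,numpy as np
t=cv2.imread('pics/top0.png');s=cv2.imread('pics/scene0.png')
a=cv2.resize(t[180:280,375:475],(400,400),interpolation=3)
b=cv2.resize(t[190:265,185:260],(400,400),interpolation=3)
cv2.imwrite('pics/crop.png',np.hstack([a,b]))
E
```

```text
(no output)
```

View pics/crop.png

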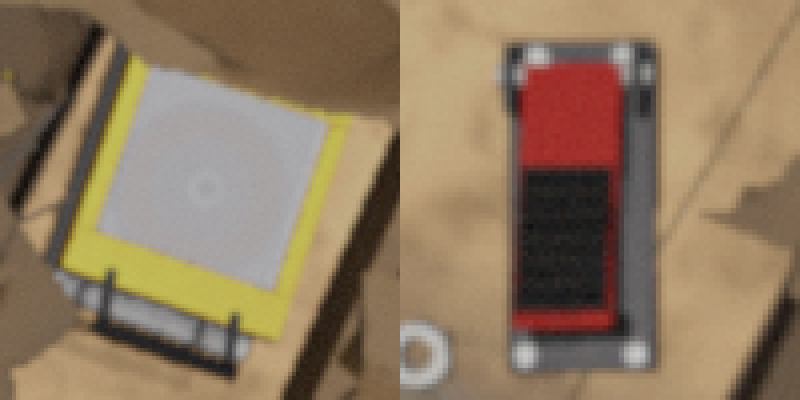

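Handle bar ends in the top image come out at about (399,262) and (434,273), with the pad middle at (216.3,234.6). That agrees with the networks. First move: raise and turn the tool, while I compute the poses.

```bash
python3 - <<'E'
from h import *
L,R=plane('top',(399.25,262),.13),plane('top',(434.25,273),.13)
d=L-R;print('bar',L,R,np.linalg.norm(d),'yaw',np.degrees(np.arctan2(-d[0],d[1])))
f=lambda x,y:plane('top',(185+x/5.333,190+y/5.333),.01)
A,B,C,D=f(108,45),f(258,45),f(108,370),f(258,370)
print('ped',(A+B+C+D)/4, A-C,B-D)
print('pad',plane('top',(216.3,234.6),.073))
E
```

```text
bar [ 0.39750189 -0.26535094  0.13      ] [ 0.36945886 -0.35294778  0.13      ] 0.09197618035463934 yaw -17.751817620311023
ped [0.49045354 0.20400511 0.01      ] [0.16570989 0.00109496 0.        ] [0.1657925  0.00057399 0.        ]
pad [0.47156886 0.20250561 0.073     ]
```

Request:
apply_moves(steps=[0,0,-0.9,0,0,0,0,0,0,-0.9,0,0,0,0,0,0,-0.9,0,0,-0.9,0,0,0,-0.9,0,0,-0.9,0,0,0,-0.8,0,0,-0.9,0,0,0,0,0,0,-0.9,0,0,0,0,0,0,-0.9,0,0,0,0,0,0,-0.9,0,0,0,0,0,0,-0.9,0,0,0,0,0,0,-0.9,0,0,0,0,0,0,-0.9,0,0,0,0,0,0,-0.9,0])

```text
t: 2.2
tool_pos: [0.2068, -0.5633, 0.3506]
orientation: [-2.502, -1.9, 0.0]
force: [-0.0, -0.5, -0.3]
opening: 0.018
gripper_force: 0.0
```

Request:
apply_moves(steps=[1,0.05,0,0,0,0,0,1,0.05,0,0,0,0,0,1,0.05,0,0,0,0,0,1,0.05,0,0,0,0,0,1,0.05,0,0,0,0,0,1,0.05,0,0,0,0,0,1,0.05,0,0,0,0,0,1,0.05,0,0,0,0,0,1,0.05,0,0,0,0,0,1,0.05,0,0,0,0,0,1,0.05,0,0,0,0,0,1,0.05,0,0,0,0,0])

```text
t: 3.2
tool_pos: [0.3225, -0.2205, 0.3508]
orientation: [2.506, 1.893, 0.0]
force: [0.3, 0.8, 0.6]
opening: 0.0004
gripper_force: 0.0
```

Request:
apply_moves(steps=[1,0.05,0,0,0,0,0,1,0.05,0,0,0,0,0,1,0.05,0,0,0,0,0,1,0.05,0,0,0,0,0,1,0.05,0,0,0,0,0,1,0.05,0,0,0,0,0,1,0.05,0,0,0,0,0,1,0.05,0,0,0,0,0,1,0.05,0,0,0,0,0,1,0.05,0,0,0,0,0,1,0.05,0,0,0,0,0,1,0.05,0,0,0,0,0])

```text
t: 4.2
tool_pos: [0.4382, 0.1212, 0.3508]
orientation: [2.506, 1.894, 0.001]
force: [1.4, -0.1, 1.0]
opening: 0.0002
gripper_force: 0.0
```

Request:
apply_moves(steps=[1,0.05,0,0,0,0,0,1,0.05,0,0,0,0,0,0.85,0.1,0,0,0,0,0,0,0,1,0,0,0,0,0,0,1,0,0,0,0,0,0,1,0,0,0,0,0,0,1,0,0,0,0,0,0,1,0,0,0,0,0,0,1,0,0,0,0,0,0,1,0,0,0,0,0,0,0.5,0,0,0,0,0,0,0,0,0,0,0])

```text
t: 5.2
tool_pos: [0.464, 0.1992, 0.1211]
orientation: [-2.504, -1.893, 0.011]
force: [0.0, -0.2, -1.3]
opening: 0.0003
gripper_force: 0.0
```

```bash
python3 - <<'E'
from h import *
s=robot.read_state();print(s['t'],s['tool_pos'],s['orientation'],s['force'],s['opening'])
snap('wrist','w1.png')
print(eyes.place_of('wrist','pedal_pad')[:1])
k=eyes.calibration('wrist');print(k)
E
```

```text
5.2 [0.46400044 0.19921191 0.12106085] [-2.50433504 -1.89258809  0.01116901] [ 0.0424221  -0.23042896 -1.27725022] 0.0002563596456846872
[{'xy': [316.6, 253.5], 'conf': 0.86}]
{'K': array([[371.64829954,   0.        , 319.32266007],
       [  0.        , 371.64829954, 243.08408135],
       [  0.        ,   0.        ,   1.        ]]), 'R': array([[ 9.62068504e-01, -2.72807951e-01,  1.23261445e-04],
       [-2.63553947e-01, -9.29317003e-01,  2.58668178e-01],
       [-7.04521866e-02, -2.48888993e-01, -9.65966231e-01]]), 't': array([-0.39594557,  0.30223169,  0.38261649])}
```

View pics/w1.png

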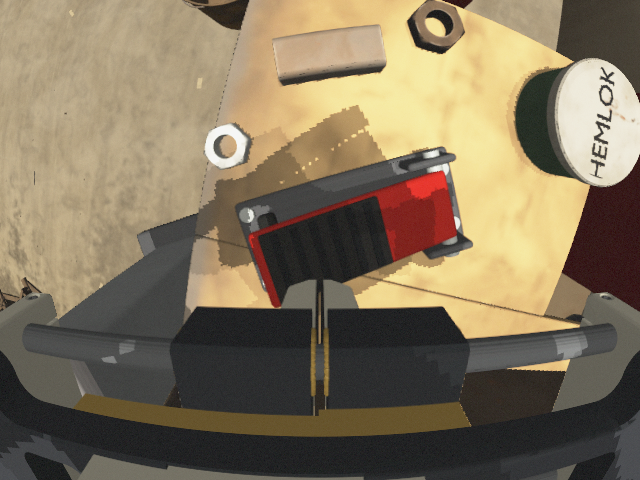

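The wrist view shows the red pedal with its black pad centred near (325,242). The closed fingertips are at (320,283), just beside the pad middle, so I shift slightly and press.

Request:
apply_moves(steps=[0.25,0.1,0.5,0,0,0,0,0,0,0.5,0,0,0,0,0,0,0.4,0,0,0,0,0,0,0.4,0,0,0,0,0,0,0.4,0,0,0,0,0,0,0.3,0,0,0,0,0,0,0,0,0,0,0,0,0,0,0,0,0,0])

```text
t: 5.97
tool_pos: [0.472, 0.2066, 0.0509]
orientation: [-2.506, -1.894, 0.0]
force: [-3.0, -0.4, 6.4]
opening: 0.0007
gripper_force: 3.2
```

Request:
apply_moves(steps=[0,0,0.15,0,0,0,0,0,0,0.1,0,0,0,0,0,0,0.05,0,0,0,0,0,0,0,0,0,0,0])

```text
t: 6.3
tool_pos: [0.4724, 0.2069, 0.044]
orientation: [-2.506, -1.894, -0.001]
force: [-9.5, -2.5, 18.6]
opening: 0.0007
gripper_force: 9.5
```

Request:
apply_moves(steps=[0,0,0.03,0,0,0,0,0,0,0,0,0,0,0,0,0,0,0,0,0,0])

```text
t: 6.55
tool_pos: [0.4724, 0.2069, 0.0438]
orientation: [-2.506, -1.894, -0.001]
force: [-13.9, -2.6, 27.1]
opening: 0.0006
gripper_force: 13.5
```

```bash
python3 - <<'E'
from h import *
im=snap('top');im2=snap('scene')
a=cv2.resize(im[190:265,185:260],(400,400),interpolation=3)
b=cv2.resize(im2[270:370,200:325],(500,400),interpolation=3)[:,:400]
cv2.imwrite('pics/press.png',np.hstack([a,b])[:,:,::-1])
E
```

```text
(no output)
```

View pics/press.png

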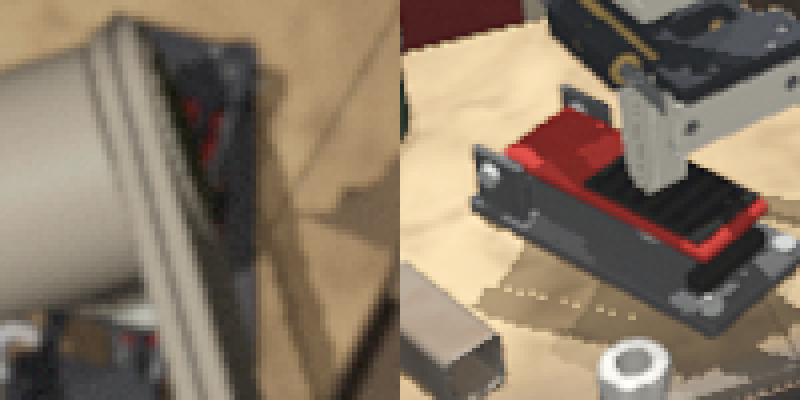

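The scene crop shows the pedal level under the fingertip, at its stop (z = 0.044 with the force jumping to 27 N). Now release and go over to the guard.

Request:
apply_moves(steps=[0,0,-0.4,0,0,0,0,0,0,-0.6,0,0,0,0,0,0,-0.8,0,0,0,0,0,0,-1,0,0,0,0,0,0,-1,0,0,0,0,0,0,-1,0,0,0,0,0,0,-1,0,0,0,0,0,0,-1,0,0,0,0,0,0,-1,0,0,0,0,0,0,-1,0,0,0,0,0,0,-1,0,0,0,50,0,0,-0.5,0,0,0.33,50])

```text
t: 7.65
tool_pos: [0.4729, 0.2067, 0.3546]
orientation: [2.537, 1.85, 0.008]
force: [1.0, 0.2, 0.5]
opening: 0.0091
gripper_force: 0.0
```

```bash
python3 - <<'E'
from h import *
im2=snap('scene')
b=cv2.resize(im2[270:370,200:325],(500,400),interpolation=3)
cv2.imwrite('pics/rel.png',b[:,:,::-1]);print(robot.read_state()['force'])
E
```

```text
[-0.18761479  0.0579547   2.07152177]
```

View pics/rel.png

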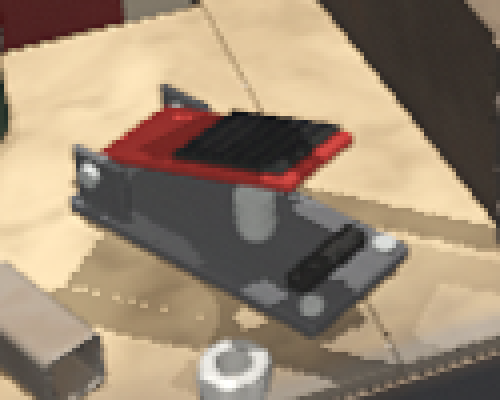

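Request:
apply_moves(steps=[-1,0.1,0,0,0,0,50,-1,0.1,0,0,0,0,50,-1,0.1,0,0,0,0,50,-1,0.1,0,0,0,0,50,-1,0.1,0,0,0,0,50,-1,0.1,0,0,0,0,50,-1,0.1,0,0,0,0,50,-1,0.1,0,0,0,0,50,-1,0.1,0,0,0,0,50,-1,0.1,0,0,0,0,50,-1,0.1,0,0,0,0,50,-1,0.1,0,0,0,0,50])

```text
t: 8.7
tool_pos: [0.3953, -0.1486, 0.3494]
orientation: [2.538, 1.851, -0.0]
force: [0.6, 0.1, 0.7]
opening: 0.0464
gripper_force: 0.0
```

Request:
apply_moves(steps=[-1,0.1,0,0,0,0,50,-1,0.1,0,0,0,0,50,-1,0.1,0,0,0,0,50,-1,0.1,0,0,0,0,50,-1,0.1,0,0,0,0,50,-0.4,0.1,0,0,0,0,50,0,0,1,0,0,0,50,0,0,1,0,0,0,50,0,0,1,0,0,0,50,0,0,1,0,0,0,50,0,0,0.5,0,0,0,50,0,0,0,0,0,0,50])

```text
t: 9.7
tool_pos: [0.3619, -0.3046, 0.2099]
orientation: [-2.532, -1.846, 0.001]
force: [-0.1, -0.7, -1.5]
opening: 0.0464
gripper_force: 0.0
```

```bash
python3 - <<'E'
from h import *
s=robot.read_state();print(s['t'],s['tool_pos'],s['orientation'],s['force'],s['opening'])
snap('wrist','w2.png')
k=eyes.calibration('wrist');K,R,t=[np.array(k[i]) for i in('K','R','t')]
o=-R.T@t
for n,z in(('guard_handle',.13),('guard_hinge',.09),('grinder',0)):
  for r in eyes.place_of('wrist',n)[:1]:
    p=(np.array(r['xy'])-K[:2,2])/K[0,0];th=np.hypot(*p)
    d=R.T@np.append(p/th*np.sin(th),np.cos(th));print(n,r,o+d*(z-o[2])/d[2])
E
```

```text
9.7 [ 0.36188965 -0.30456386  0.20987425] [-2.53229616e+00 -1.84632686e+00  1.42438041e-03] [-0.10472367 -0.66010481 -1.54011736] 0.04637096200130999
guard_handle {'xy': [352.7, 248.9], 'conf': 0.72} [ 0.38613506 -0.31232844  0.13      ]
guard_hinge {'xy': [566.1, 239.9], 'conf': 0.66} [ 0.58418297 -0.37917387  0.09      ]
grinder {'xy': [451.2, 216.0], 'conf': 0.81} [ 0.49916348 -0.34851171  0.        ]
```

View pics/w2.png

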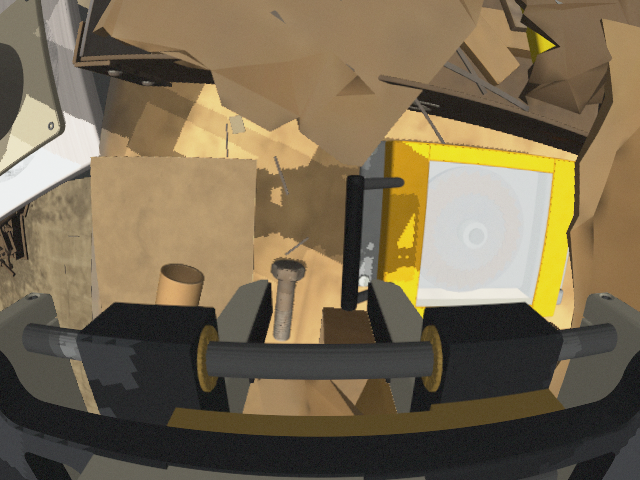

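The wrist view shows the handle bar from (357,178) to (349,308), parallel to the pads and about 25 mm off along tool y. The bolt at (287,300) is clear. The earlier crop showed the pedal fully back up.

Request:
apply_moves(steps=[0,0.45,0,0,0,0,55,0,0.4,0,0,0,0,55,0,0,0.8,0,0,0,55,0,0,0.8,0,0,0,55,0,0,0.5,0,0,0,55,0,0,0,0,0,0,55,0,0,0,0,0,0,55])

```text
t: 10.48
tool_pos: [0.3882, -0.3149, 0.1528]
orientation: [2.538, 1.85, 0.0]
force: [-0.2, 0.7, 0.7]
opening: 0.0509
gripper_force: 0.0
```

```bash
python3 - <<'E'
from h import *
s=robot.read_state();print(s['t'],s['tool_pos'],s['orientation'],s['force'],s['opening'])
snap('wrist','w3.png')
k=eyes.calibration('wrist');K,R,t=[np.array(k[i]) for i in('K','R','t')]
o=-R.T@t
for n,z in(('guard_handle',.13),('guard_hinge',.09),('grinder',0)):
  for r in eyes.place_of('wrist',n)[:1]:
    p=(np.array(r['xy'])-K[:2,2])/K[0,0];th=np.hypot(*p)
    d=R.T@np.append(p/th*np.sin(th),np.cos(th));print(n,r,o+d*(z-o[2])/d[2])
E
```

```text
10.4833 [ 0.38824149 -0.3149074   0.15276068] [2.53826476e+00 1.85027139e+00 1.44225938e-04] [-0.21507935  0.71671236  0.71648307] 0.0509372509078051
guard_handle {'xy': [306.9, 272.5], 'conf': 0.55} [ 0.38489626 -0.3101231   0.13      ]
guard_hinge {'xy': [573.4, 255.5], 'conf': 0.95} [ 0.57682992 -0.37636159  0.09      ]
grinder {'xy': [439.1, 224.4], 'conf': 0.8} [ 0.49525136 -0.34652434  0.        ]
```

View pics/w3.png

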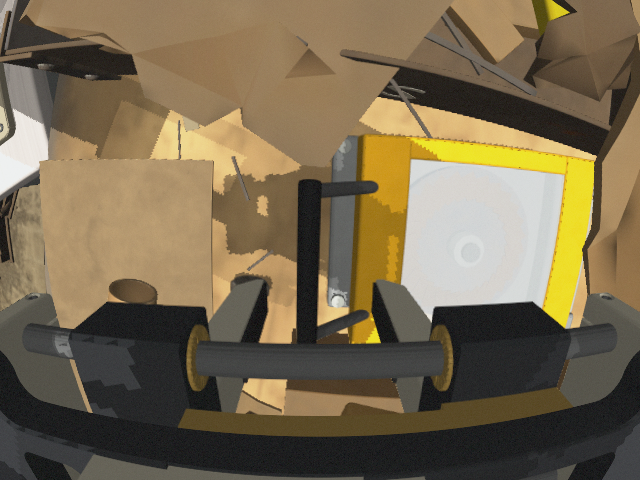

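Request:
apply_moves(steps=[0.1,-0.1,0.5,0,0,0,55,0,0,0.5,0,0,0,55,0,0,0.3,0,0,0,55,0,0,0.05,0,0,0,55,0,0,0,0,0,0,25,0,0,0,0,0,0,25,0,0,0,0,0,0,25,0,0,0,0,0,0,25], grip_force=20)

```text
t: 11.35
tool_pos: [0.3865, -0.3114, 0.1122]
orientation: [2.538, 1.85, 0.0]
force: [-0.8, -0.1, -0.2]
opening: 0.0289
gripper_force: 0.0
```

Request:
apply_moves(steps=[0,0,0,0,0,0,0,0,0,0,0,0,0,0,0,0,0,0,0,0,0,0,0,0,0,0,0,0,0,0,0,0,0,0,0], grip_force=20)

```text
t: 11.77
tool_pos: [0.3827, -0.31, 0.1105]
orientation: [-2.534, -1.846, 0.006]
force: [-15.4, 3.9, 7.3]
opening: 0.0115
gripper_force: 20.0
```

Request:
apply_moves(steps=[0,-0.12,0.05,0,0,0,0,0,0,0,0,0,0,0,0,0.07,-0.3,0,0,0,0,0,0.07,-0.3,0,0,0,0,0,0.1,-0.29,0,0,0,0,0,0.1,-0.29,0,0,0,0,0,0.12,-0.28,0,0,0,0,0,0.12,-0.28,0,0,0,0,0,0.14,-0.27,0,0,0,0,0,0.14,-0.27,0,0,0,0,0,0,0,0,0,0,0])

```text
t: 12.68
tool_pos: [0.4069, -0.3185, 0.1806]
orientation: [2.539, 1.85, -0.003]
force: [-9.9, -1.5, 1.0]
opening: 0.0114
gripper_force: 19.9
```

```bash
cat > ang.py <<'E'
from h import *
s=robot.read_state();T=Ro.from_rotvec(s['orientation']).as_matrix();p=np.array(s['tool_pos'])
b=p-robot.grip_point_offset*T[:,2]
y=np.radians(-17.9);g=np.array([np.cos(y),np.sin(y)])
h0=np.array([.3827,-.31]);hx=h0+.205*g
v=(b[:2]-hx)@g;w=b[2]-.09
print(s['t'],'grip',b.round(4),'r',np.hypot(v,w),'ang',np.degrees(np.arctan2(w,-v))-11.04,'byz',np.degrees(np.arcsin(w/.2089))-11.04,'F',np.round(s['force'],1),s['opening'],s['gripper_force'],np.abs(s['dq']).max())
print(T.round(3).tolist(), (b[:2]-hx)@[-g[1],g[0]])
E
python3 ang.py
```

```text
12.6833 grip [ 0.4069 -0.3185  0.1994] r 0.21007645500390243 ang 20.353929247364405 byz 20.551048668735454 F [-9.9 -1.5  1. ] 0.011435954240759678 19.938455522060394 0.02921311295763102
[[0.306, 0.952, -0.001], [0.952, -0.306, -0.001], [-0.002, -0.001, -1.0]] -0.0006417589796523515
```

Request:
apply_moves(steps=[0,0.14,-0.25,0,0,0,0,0,0.15,-0.25,0,0,0,0,0,0.18,-0.24,0,0,0,0,0,0.18,-0.24,0,0,0,0,0,0.2,-0.22,0,0,0,0,0,0.2,-0.22,0,0,0,0,0,0.22,-0.2,0,0,0,0,0,0.22,-0.2,0,0,0,0,0,0,0,0,0,0,0,0,0,0,0,0,0,0])

```text
t: 13.52
tool_pos: [0.4488, -0.333, 0.235]
orientation: [2.539, 1.848, -0.005]
force: [-11.5, -4.1, 5.8]
opening: 0.0114
gripper_force: 20.0
```

```bash
python3 ang.py
```

```text
13.5167 grip [ 0.4488 -0.333   0.2538] r 0.2122943863288142 ang 39.45449379885958 byz 40.59755970329484 F [-11.5  -4.1   5.8] 0.011380614327358736 20.010716915130615 0.015179185088564404
[[0.307, 0.952, -0.002], [0.952, -0.307, -0.003], [-0.003, -0.001, -1.0]] -0.0015301164068959247
```

Request:
apply_moves(steps=[0,0.2,-0.18,0,0,0,0,0,0.2,-0.19,0,0,0,0,0,0,0,0,0,0,0,0,0,0,0,0,0,0])

```text
t: 13.85
tool_pos: [0.4604, -0.337, 0.2452]
orientation: [2.539, 1.848, -0.005]
force: [-7.6, -9.3, 0.2]
opening: 0.0112
gripper_force: 19.9
```

```bash
python3 ang.py; python3 - <<'E'
from h import *
for c in('top','scene'):
    im=snap(c)
    if c=='scene': cv2.imwrite('pics/s4.png',cv2.resize(im[90:240,310:510],(800,600),interpolation=3)[:,:,::-1])
    for n in('guard_handle','guard_hinge'): print(c,n,eyes.place_of(c,n)[:1])
b=np.array([.4598,-.3365,.265])
g=np.array([np.cos(np.radians(-17.9)),np.sin(np.radians(-17.9))]);hx=np.array([.3827,-.31])+.205*g
for a in(40,45,50):
    t=np.radians(11.04+a);X=np.append(hx-.2089*np.cos(t)*g,.09+.2089*np.sin(t))
    print(a,X.round(4),proj('scene',X),proj('top',X))
E
```

```text
13.85 grip [ 0.4604 -0.3369  0.264 ] r 0.21295231469501866 ang 43.76342702582793 byz 45.37139719136219 F [-7.6 -9.3  0.2] 0.011221702663479816 19.870878159999847 0.01015046911603303
[[0.307, 0.952, -0.001], [0.952, -0.307, -0.003], [-0.003, -0.0, -1.0]] -0.0017165548041055134
top guard_handle [{'xy': [438.8, 234.0], 'conf': 0.78}]
top guard_hinge []
scene guard_handle [{'xy': [409.3, 136.1], 'conf': 0.86}]
scene guard_hinge [{'xy': [377.1, 183.0], 'conf': 0.62}]
40 [ 0.4528 -0.3326  0.2524] [412.00833215 139.17607312] [436.09706433 237.71595002]
45 [ 0.4667 -0.3371  0.2633] [408.18185676 133.33726251] [438.95651281 231.4313229 ]
50 [ 0.4815 -0.3419  0.2728] [404.10626102 127.96245566] [441.83866206 224.72363516]
```

View pics/s4.png

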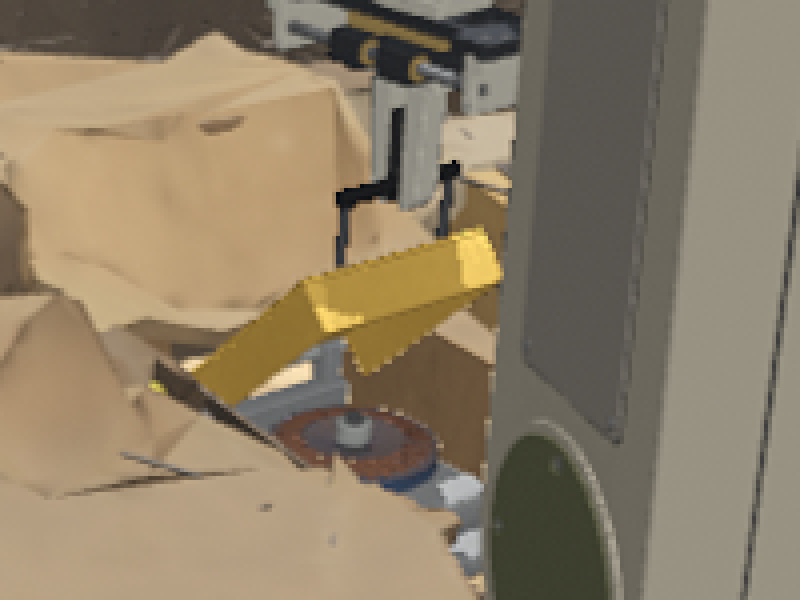

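Seen in the scene view, the guard is raised and the bar is between the fingers (middle near 409,136). Both cameras put the angle at about 43°, with the bar slid a few mm toward the fingertips. I'll go a little further, relieve the sideways force and grip tighter.

Request:
apply_moves(steps=[-0.05,0.09,-0.07,0,0,0,0,0,0.09,-0.06,0,0,0,0,0,0,0,0,0,0,0,0,0,0,0,0,0,0,0,0,0,0,0,0,0], grip_force=30)

```text
t: 14.57
tool_pos: [0.465, -0.3388, 0.2488]
orientation: [-2.539, -1.849, 0.003]
force: [-5.6, -1.8, 0.8]
opening: 0.0113
gripper_force: 30.0
```

```bash
cat > tri.py <<'E'
from h import *
P=[];U=[]
for c in('top','scene'):
    u=[]
    for i in range(3):
        snap(c);r=eyes.place_of(c,'guard_handle')
        if r:u.append(r[0]['xy'])
    u=np.median(u,axis=0)
    k=eyes.calibration(c);P.append(np.array(k['K'])@np.c_[np.array(k['R']),np.array(k['t'])]);U.append(u.reshape(2,1).astype(float));print(c,u)
X=cv2.triangulatePoints(P[0],P[1],U[0],U[1]);X=(X[:3]/X[3]).ravel()
y=np.radians(-17.9);g=np.array([np.cos(y),np.sin(y)])
hx=np.array([.3827,-.31])+.205*g
v=(X[:2]-hx)@g;w=X[2]-.09
print('bar',X.round(4),'r',np.hypot(v,w),'ang',np.degrees(np.arctan2(w,-v))-11.04)
E
python3 ang.py;python3 tri.py
```

```text
14.5667 grip [ 0.465  -0.3388  0.2676] r 0.21315578894041953 ang 45.401528547443384 byz 47.204191631140226 F [-5.6 -1.8  0.8] 0.011256610640298046 29.982587099075317 0.0012863349399158139
[[0.307, 0.952, -0.002], [0.952, -0.307, -0.001], [-0.001, -0.001, -1.0]] -0.002080070323504511
top [437.1 230.9]
scene [409.4 132.4]
bar [ 0.4653 -0.3334  0.2671] r 0.21344181948669821 ang 45.01743209680254
```

Request:
apply_moves(steps=[0,0,0,0,0,0,0,0,0,0,0,0,0,0,0,0,0,0,0,0,0,0,0,0,0,0,0,0,0,0,0,0,0,0,0,0,0,0,0,0,0,0])

```text
t: 15.67
tool_pos: [0.4649, -0.3388, 0.2488]
orientation: [-2.539, -1.849, 0.003]
force: [-6.2, -3.2, 0.7]
opening: 0.0106
gripper_force: 30.0
```

```bash
python3 tri.py; python3 ang.py
```

```text
top [437.5 230.1]
scene [409.5 133.4]
bar [ 0.4668 -0.3354  0.2636] r 0.2094718371511299 ang 44.95064567613581
16.2667 grip [ 0.465  -0.3388  0.2676] r 0.2131591831130281 ang 45.38676169365342 byz 47.18983919470351 F [-6.1 -3.8  1.1] 0.011112687644179116 29.982427954673767 0.0016059657787483596
[[0.307, 0.952, -0.002], [0.952, -0.307, -0.001], [-0.001, -0.001, -1.0]] -0.002075293888303499
```

Steady at about 45°. Handing in.

```bash
python3 -c "
from plant import robot
print(robot.close_job())"
```

```text
the job is handed in; nothing more can be done
None
```

I pressed the brake pedal to its stop and let it come fully back up. I then raised the guard by its handle bar to about 45° (measured 45–47°) and handed the job in with the gripper still holding it; the other things on the bench were not touched.

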